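Clamp the gear under the swing strap

TASK

A spur gear sits in the round nest of the swing-strap clamp fixture. Without grasping anything, push the steel strap round with a finger until it lies over the gear against its stop pin, and only then push the raised cam lever fully down, so that the pad is pressed onto the gear and stays so. Draw clear of it; leave the gear in its nest, and leave the bearing, the seal ring and the nut beside the fixture where they are.

Things in the scene. Friction and masses are not known exactly. Their poses are not given: they have to be found in the camera images.
- fixture: The clamp fixture, fixed to the bench: dark steel base plate 120 x 200 x 12 mm (its x, y, z). Origin: centre of its underside on the bench; z up. The nest, an aluminium ring 84 mm outside, 10 mm high on the plate, is centred at (0, -45 mm); the post with the strap (vertical swing axis) is at (0, +45 mm). A stop pin of 10 mm diameter, its top 60 mm above the bench, stands at (+19, +10 mm) between them. The fixture's position and yaw vary.
- swing_axis (a point): Point on the vertical swing axis of the strap, fixed to the fixture, 59 mm above the bench (half-way up the strap's thickness). A fork 40 mm wide, rising to 96 mm above the bench, stands round the axis and turns with the strap.
- strap_nose (a point): Point in the middle of the strap near its free end, 112 mm from the swing axis and 59 mm above the bench; where to push from the side. The strap is a level steel bar 28 mm wide, 14 mm thick (52 to 66 mm above the bench while the lever is up), and ends 125 mm from the axis. A rubber pad 26 mm across hangs under it 90 mm from the axis, its face 43 mm above the bench (3 mm above the gear) while the lever is up; a screw end on top there reaches 78 mm.
- strap_swing (a joint): Swing angle of the strap in rad: 0 = over the gear and against the stop pin (strap points along the fixture's -y), positive = swung open towards the fixture's -x side (1.57: points along -x), end 1.9. Seen from above it closes anticlockwise: push the strap's +y side (when it lies open) and follow round to its -x side. Friction about 1.5 N at the nose; it stays where it is left.
- cam_lever (a joint): Cam lever angle in rad: 0 = raised, 0.9 rad above level; 1.0 = fully down against its end, 0.1 rad below level. It lies along the strap's line on the side of the axis away from the strap's nose, is carried round by the strap, takes about 4 N at 70 mm from its hinge (0.25 N m), and stays where it is left. Pressing it draws the strap down 5 mm; the sprung pad meets the gear at about 0.6.
- lever_hinge (a point): Hinge pin of the cam lever, on the swing axis, 84 mm above the bench; the hinge is level and square to the strap.
- lever_end (a point): Centre of the round end of the cam lever, on its middle line, 105 mm from the hinge. The outer half of the lever is a black round grip 17 mm thick (its rounded end passes this point by 8.5 mm); the inner half is a 12 mm rod.
- gear_center (a point): Centre (half-way up) of the steel spur gear, 60 mm across the teeth, 28 mm high, hub 34 mm across on top; it stands loose in the nest on the plate, its top 40 mm above the bench.
- pad: The rubber pressure pad under the strap, 26 mm across; origin at the centre of its lower face; sprung upward travel 5 mm.
- ball_bearing: Loose ball bearing 62 mm across, 16 mm high, lying on the bench on the fixture's +x side; origin: centre of its underside. To be left alone.
- seal_ring: Loose black seal ring 68 mm across, 9 mm high, lying on the bench off the fixture's -x, +y corner; origin: centre of its underside. To be left alone.
- nut: Loose steel hexagon nut, 27 mm across, 13 mm high, on the bench on the fixture's -x side, in front of the nest; origin: centre of its underside. To be left alone.
Things that resemble listed ones, but are neither listed nor needed, are in the scene too. Of the things that look like the part that bears gear_center, the middle-sized one is meant.

How it is judged:
On the way, in this order (a step that is already met when the one before it is completed fails the run):
1. the strap has been swung over the gear to its stop, with the cam lever still up (value of joint strap_swing below 0.07 rad and value of joint cam_lever below 0.5 rad), for 0.1 s.
2. the cam lever is pushed down and the pad presses on the gear (value of joint cam_lever above 0.93 rad and value of joint strap_swing below 0.07 rad and contact force between pad and gear above 3 N), for 0.2 s.
At the end, for the whole second after the job is handed in: The strap lies over the gear within 0.07 rad (4 degrees) of its stop, the cam lever is down within 0.07 rad of its end, the pad presses on the gear with more than 3 N, the gear sits flat in its nest within 6 mm of where it was, and bearing, seal ring and nut are within 20 mm of where they were (all of step 2 and distance of gear_center from where it was at the start of the episode below 0.006 m and angle between gear_center's own z axis and vertical below 0.08 rad and distance of each of ball_bearing, seal_ring, nut from where it was at the start of the episode below 0.02 m); the robot touches nothing.
It fails at once if the cam lever is pushed down before the strap is over the gear (value of joint cam_lever above 0.5 rad and value of joint strap_swing above 0.15 rad).
It fails at once if the gear is lifted or shoved out of its nest (distance of gear_center from where it was at the start of the episode above 0.01 m).
It fails at once if the bearing, the seal ring or the nut is pushed away or lifted (distance of any of ball_bearing, seal_ring, nut from where it was at the start of the episode above 0.02 m).
It also fails if it takes over 56 s, if anything falls off the work surface, if the arm or the gripper's body presses on something with over 40 N, if the wrist force passes 120 N, or if a joint passes its speed limit or range.

ROBOT

A 6-joint arm with a two-finger parallel gripper is mounted at the origin on a cart in front of the work surface, level with it; the furniture and walls round the work are solid. World frame = base frame: x ahead of the robot, y to its left, z up, the work surface at z = 0. Lengths are in m, angles in rad, forces in N, time in s.
With the tool pointing down it reaches from about 0.375 to 0.975 m from the base axis. Payload 3.8 kg.
Tool frame: the origin (TCP) lies midway between the tips of the shut fingers; the grasp point (between the pads) lies 19 mm behind it; x points along the fingers, y is the direction in which the jaws open and shut, and the axes are right-handed (so a half turn about x gives the same grasp; the last joint's range is limited). The gripper opens to 88 mm and grips with 3 to 60 N. Pads are 18 mm wide; open, the fingers measure 123 mm over their backs; the gripper's body (75 mm by 187 mm) begins 45 mm behind the grasp point.
Start: joints at [-1.368, 0.264, 1.604, -0, 1.274, -0.037], TCP at [0.16, -0.656, 0.208] pointing down, gripper open.
Joint ranges: [-2.63, 2.63], [-0.94, 2.18], [0.31, 2.57], [-1.31, 4.45], [0, 2.66], [-2.55, 2.55]. Speed limits (rad/s): [2.57, 2.57, 3.14, 3.14, 3.14, 3.14].

INTERFACE

Orientations are given as a rotation vector (axis times angle).
In Python, from cell import manip, inverse_kinematics, cams, order gives the robot as it stands. Calls block until the motion is done:
- manip.move_pose(position, orientation): joint-space move of the TCP to a pose.
- manip.move_linear(position, rate=0.15, rot=None): straight line of the TCP; rot=None keeps the orientation; rate is the mean speed in m/s.
- manip.set_joints(angles): joint-space move.
- manip.set_gripper(opening, force=None): finger opening in m; force is the grip in N (None keeps the last); returns when the fingers have stopped.
- manip.dwell(seconds).
- inverse_kinematics(position, orientation): joint angles nearest the present ones, or None.
- manip.state(): the state.
- cams.capture(name): name is "scene" or "side" or "wrist"; returns a dict with "image" (400x640x3 uint8, blue, green, red), "z_map" (400x640 float32, m along the optical axis (not along the pixel's ray), 0 where there is no reading), "intrinsics" (3x3 intrinsics, pixels), "position" and "orientation" of the camera in the world; the wrist camera has in their place "T_tool_cam" (4x4, takes a point from camera to tool coordinates, whose origin is the TCP and whose axes are the tool frame's). Camera axes: x right, y down, z forward; pixel columns grow to the right and rows downward; lengths in m; the calibration is good to about 2 mm. A picture is of the moment at which its call begins: read the wrist's pose just before it.
A pose or a line that the arm cannot do raises manip.IKError and nothing moves.
- order.close_job(): hands the job in, once; it reports no verdict.
The state is a dict: "clock": time; "joint_pos": joint angles; "joint_velocities": joint speeds; "tau": joint torques, N m; "tool_pos": TCP position; "tcp_rot": TCP orientation; "contact_force": force on the tool from outside, world axes, zero at the start; "moment": the same for the moment, N m; "gripper_width": finger opening in m.
Only numpy, scipy, OpenCV 4.12 (cv2) and the standard library are available. Lean on these libraries where they do the work, as an engineer would, in place of code of your own. Each camera call takes 0.05 s, during which the arm holds its last target.

## Working session

There is one attempt and no reset: what is moved stays moved. The work goes in short steps, each a Python script; the robot and the scene stay as the last script left them, time stands still between calls to the robot, and variables do not carry over. Pictures are saved under pics/ and viewed, and the job is handed in when it is done.

```bash
ls; mkdir -p pics; python3 - <<'E'
from cell import manip,cams
import cv2,numpy as np
for n in ["scene","side","wrist"]:
    c=cams.capture(n); cv2.imwrite(f"pics/{n}0.png",c["image"]); np.savez(f"pics/{n}0.npz",**c)
    print(n,c.get("position"),c.get("orientation"),c["intrinsics"][0])
print(manip.state())
E
```

```text
pics
scene [ 0.25642661 -0.49411269  0.73994662] [-2.29813518  0.61284691 -0.23477936] [379.72932155   0.         319.50603069]
side [ 0.47269049 -0.72525296  0.52371186] [-2.07167382  0.1099067  -0.06944221] [416.26738994   0.         318.81397032]
wrist None None [289.91995359   0.         313.71612288]
{'clock': 0.15, 'joint_pos': array([-1.36791461e+00,  2.64543900e-01,  1.60507480e+00, -5.02925209e-05,
        1.27370098e+00, -3.69041590e-02]), 'joint_velocities': array([-0.00086701, -0.00301708, -0.00404803,  0.0009649 ,  0.00061559,
       -0.00062726]), 'tau': array([ 5.02295425e-04, -5.02847636e+01, -3.57469368e+01,  7.29861343e-02,
        2.50077294e-02, -1.00731493e-04]), 'tool_pos': array([ 0.16016347, -0.65509219,  0.20729063]), 'tcp_rot': array([ 2.09464816,  0.25419528, -2.09505132]), 'contact_force': array([-0.02588471,  0.89989378,  0.05334082]), 'moment': array([-0.0012215 ,  0.02577301,  0.03431816]), 'gripper_width': 0.0878844073171018}
```

View pics/scene0.png

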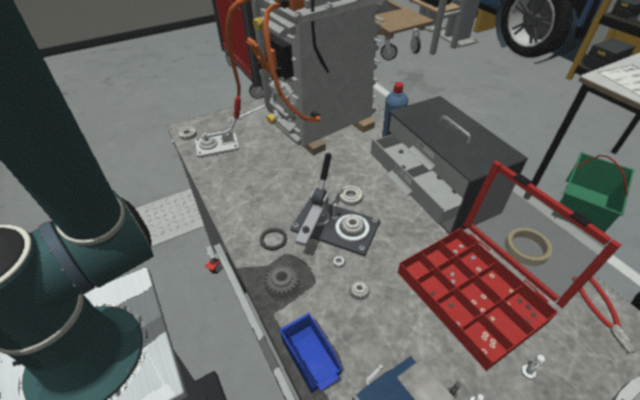

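View pics/side0.png

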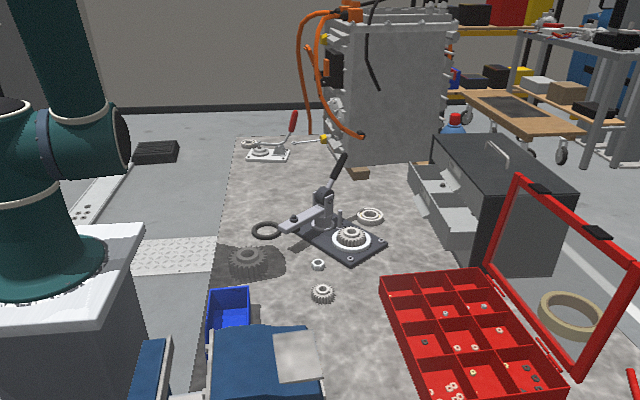

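The fixture is at about (340,225) in the scene view, with its strap swung open toward (305,240). A small toggle-clamp lookalike is at (215,140). I'll zoom in and build a point cloud.

```bash
cat > h.py <<'E'
import numpy as np,cv2
from scipy.spatial.transform import Rotation as R
def load(n): return dict(np.load(f"pics/{n}.npz"))
def cloud(c):
    K=c["intrinsics"];z=c["z_map"];v,u=np.mgrid[0:400,0:640]
    P=np.stack([(u-K[0,2])/K[0,0]*z,(v-K[1,2])/K[1,1]*z,z],-1)
    W=P@R.from_rotvec(c["orientation"]).as_matrix().T+c["position"]
    W[z==0]=np.nan
    return W
E
python3 - <<'E'
from h import *
for n,(u0,v0) in dict(scene0=(235,140),side0=(240,140)).items():
    c=load(n);im=c["image"][v0:v0+150,u0:u0+200]
    cv2.imwrite(f"pics/{n}_z.png",cv2.resize(im,None,fx=4,fy=4,interpolation=cv2.INTER_CUBIC))
# orthographic top map from clouds
c=load("scene0");W=cloud(c)
for uv in [(351,225),(273,238),(339,261),(350,194),(360,289),(281,280),(310,240),(326,158),(375,250),(318,200)]:
    print(uv,W[uv[1],uv[0]].round(3))
img=np.zeros((600,800,3),np.uint8)
for n in ["scene0","side0"]:
    c=load(n);W=cloud(c)
    ok=np.isfinite(W[...,2])&(W[...,2]>-.02)&(W[...,2]<.25)
    p=W[ok];col=c["image"][ok];o=np.argsort(p[:,2]);p=p[o];col=col[o]
    np.save(f"pics/{n}_p.npy",p)
    for q,k in zip(p,col):
        x=int(400+(q[0]-.43)*1600) ; y=int(300-(q[1]+.12)*1600)
        if 0<=x<800 and 0<=y<600: img[max(y-1,0):y+2,max(x-1,0):x+2]=k
cv2.imwrite("pics/top.png",img)
E
```

```text
(351, 225) [ 0.613 -0.004  0.04 ]
(273, 238) [0.442 0.085 0.001]
(339, 261) [ 0.548 -0.057  0.002]
(350, 194) [0.692 0.119 0.002]
(360, 289) [ 0.549 -0.144  0.001]
(281, 280) [ 0.407 -0.034 -0.001]
(310, 240) [0.518 0.032 0.002]
(326, 158) [0.613 0.116 0.164]
(375, 250) [ 0.64  -0.073  0.001]
(318, 200) [0.561 0.065 0.093]
```

View pics/scene0_z.png

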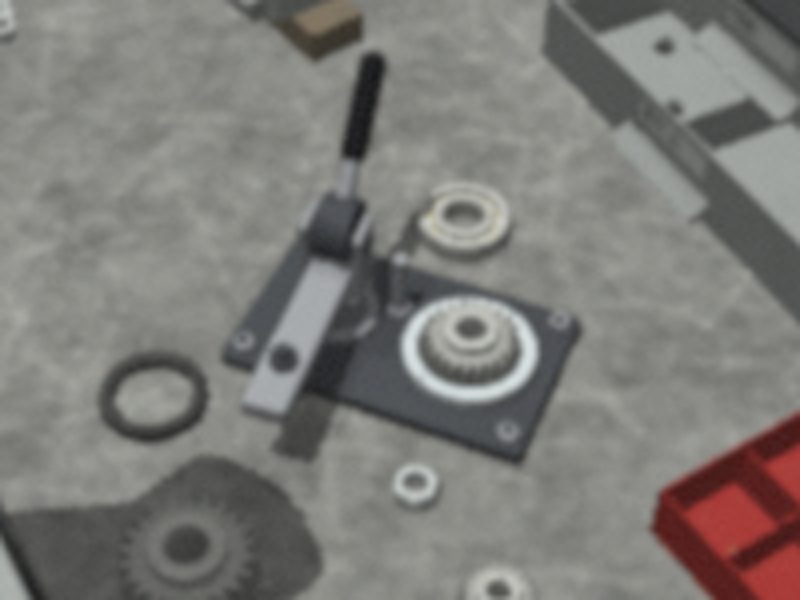

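View pics/side0_z.png

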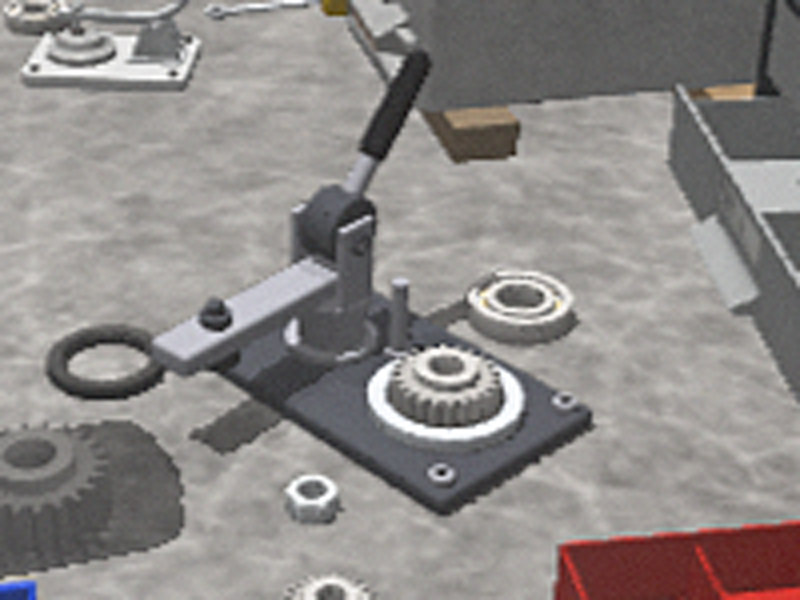

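View pics/top.png

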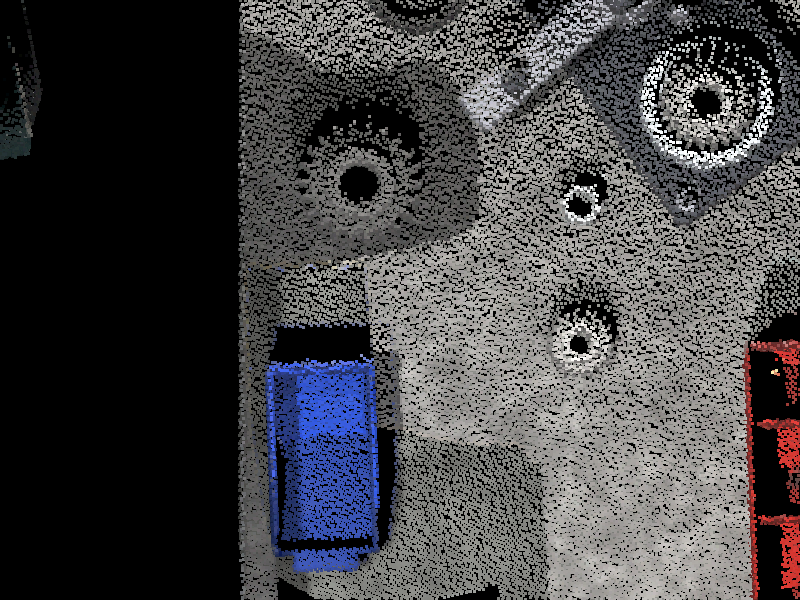

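```bash
python3 - <<'E'
from h import *
from scipy.optimize import least_squares
img=np.zeros((600,800,3),np.uint8)
P=[];C=[]
for n in ["scene0","side0"]:
    c=load(n);W=cloud(c)
    ok=np.isfinite(W[...,2])&(W[...,2]>-.02)&(W[...,2]<.25)
    P.append(W[ok]);C.append(c["image"][ok])
for p,col in zip(P,C):
    o=np.argsort(p[:,2])
    for q,k in zip(p[o],col[o]):
        x=int(400+(q[0]-.56)*2000) ; y=int(300-(q[1]-.05)*2000)
        if 0<=x<800 and 0<=y<600: img[max(y-2,0):y+2,max(x-2,0):x+2]=k
for g in range(-2,3):
    cv2.putText(img,f"{.56+g*.1:.2f}",(400+g*200,595),0,.4,(0,255,255));cv2.putText(img,f"{.05+g*.1:.2f}",(0,300-g*200),0,.4,(0,255,255))
cv2.imwrite("pics/top2.png",img)
for p,col,n in zip(P,C,["scene","side"]):
    r=np.hypot(p[:,0]-.625,p[:,1]-.005)
    # nest top z~.022
    m=(abs(p[:,2]-.022)<.0025)&(r<.06);q=p[m]
    f=least_squares(lambda a:np.clip(0,None,None) if 0 else np.maximum(abs(np.hypot(q[:,0]-a[0],q[:,1]-a[1])-.0375)-.003,0),[.622,.005],loss='soft_l1',f_scale=.002)
    print(n,"nest",f.x,m.sum(),"z",np.median(q[:,2]))
    # plate top
    m=(abs(p[:,2]-.012)<.003)&(abs(p[:,0]-.58)<.16)&(abs(p[:,1]-.05)<.16)
    q=p[m]
    print("plate",cv2.minAreaRect(q[:,:2].astype(np.float32)),m.sum())
    m=(abs(p[:,2]-.066)<.003)&(p[:,0]>.4)&(p[:,0]<.65)&(p[:,1]>-.05)&(p[:,1]<.15)
    q=p[m];print("strap",cv2.minAreaRect((q[:,:2]*1000).astype(np.float32)),m.sum(),np.median(q[:,2]))
    m=(p[:,2]>.1)&(p[:,0]>.5)&(p[:,0]<.68)&(p[:,1]>0)&(p[:,1]<.2)&(col.max(1)<60)
    q=p[m];o=q[:,2].argsort();print("lever",q[o[:5]].mean(0),q[o[-5:]].mean(0))
    # low objects
E
```

```text
scene nest [0.62208095 0.00492742] 281 z 0.022357046359507304
plate ((0.5675338506698608, 0.037194542586803436), (0.2916460633277893, 0.2250009924173355), 1.2801374197006226) 1632
strap ((525.3203125, 35.782203674316406), (133.5196075439453, 38.59357833862305), 41.86436462402344) 434 0.06629728882115132
lever [0.58307743 0.07510462 0.10602319] [0.61958793 0.1187433  0.17042034]
side nest [0.62227718 0.00815041] 281 z 0.021989621872499088
plate ((0.5659153461456299, 0.02861761301755905), (0.30412381887435913, 0.2050206959247589), 3.471214771270752) 1596
strap ((524.4064331054688, 42.609649658203125), (137.69058227539062, 41.460994720458984), 37.20902633666992) 403 0.06570258668271
lever [0.57909755 0.07071825 0.10109481] [0.62171924 0.11892483 0.16947625]
```

View pics/top2.png

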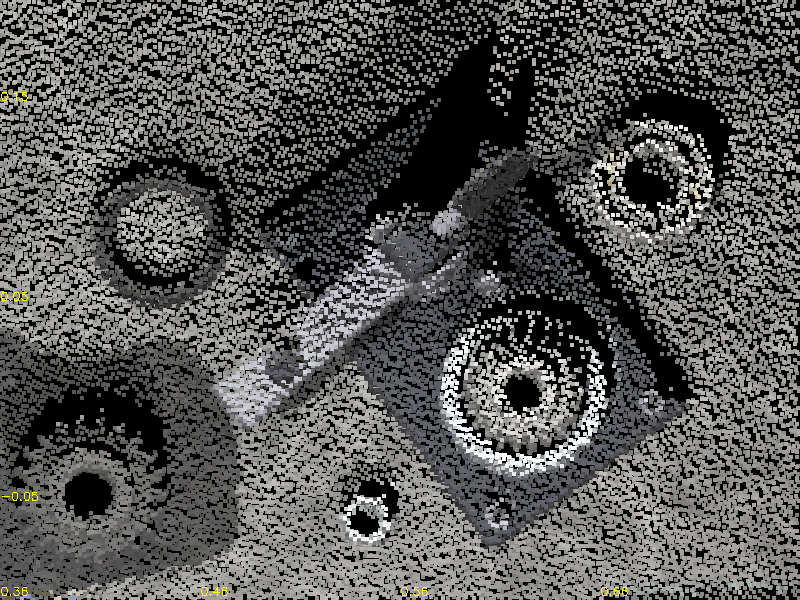

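Fixture fit: yaw about 35°, nest centre (0.622, 0.0065), swing axis about (0.570, 0.080), strap at about 222° in world (swing about 1.45). The top map shows the pin at (487,280) and the nut at (367,520). Next I close the gripper and move in beside the strap nose.

```bash
cat >> h.py <<'E'
YAW=np.deg2rad(35.3)
EX=np.array([np.cos(YAW),np.sin(YAW)]);EY=np.array([-EX[1],EX[0]])
NEST=np.array([.6222,.0065]);AX=NEST+.09*EY
def rot(ang,flip=False):  # tool y along horizontal angle ang, x down
    y=np.array([np.cos(ang),np.sin(ang),0])*(-1 if flip else 1);x=np.array([0,0,-1.])
    return R.from_matrix(np.stack([x,y,np.cross(x,y)],1)).as_rotvec()
def finger(q,off,r=.108,z=.051):
    """strap at swing q; TCP on its opening side at off from strap centreline"""
    a=YAW-np.pi/2-q; d=np.array([np.cos(a),np.sin(a)]); n=np.array([d[1],-d[0]]) # clockwise normal = open side
    p=AX+r*d+off*n
    return np.r_[p,z],a+np.pi/2
E
python3 - <<'E'
from h import *
from cell import manip,inverse_kinematics as ik
print("axis",AX)
for fl in (0,1):
  for q,z in ((1.45,.2),(1.45,.051),(.7,.051),(0,.051)):
    p,a=finger(q,.045,z=z); j=ik(p,rot(a,fl)); print(fl,q,p.round(3),None if j is None else np.round(j,2))
  a=YAW
  for s,z in ((.065,.19),(.104,.08)):
    j=ik(np.r_[AX+s*EY,z],rot(a,fl)); print(' lever',None if j is None else np.round(j,2))
E
```

```text
axis [0.57019281 0.07995238]
0 1.45 [0.46  0.041 0.2  ] [ 0.03 -0.14  2.05 -0.    1.24  0.87]
0 1.45 [0.46  0.041 0.051] [ 0.03  0.02  2.2  -0.    0.92  0.87]
0 0.7 [ 0.516 -0.024  0.051] [-0.09  0.12  2.09 -0.    0.93 -0.01]
0 0 [ 0.596 -0.034  0.051] [-0.1   0.26  1.92  0.    0.96 -0.72]
 lever [ 0.2   0.04  1.9   0.    1.21 -0.42]
 lever [ 0.27  0.12  2.03  0.    1.   -0.35]
1 1.45 [0.46  0.041 0.2  ] [ 0.03 -0.14  2.05 -0.    1.24 -2.27]
1 1.45 [0.46  0.041 0.051] [ 0.03  0.02  2.2  -0.    0.92 -2.27]
1 0.7 [ 0.516 -0.024  0.051] None
1 0 [ 0.596 -0.034  0.051] [-0.1   0.26  1.92 -0.    0.96  2.43]
 lever None
 lever None
```

```bash
python3 - <<'E'
from h import *
from cell import manip,cams
manip.set_gripper(0.0)
s=manip.state();print(s["clock"],s["gripper_width"])
p=s["tool_pos"];manip.move_linear([p[0],p[1],.28],rate=.2)
p,a=finger(1.45,.05,z=.22);manip.move_pose(p,rot(a))
p,a=finger(1.45,.05,z=.051);manip.move_linear(p,rate=.12,rot=rot(a))
s=manip.state();print(s["clock"],s["tool_pos"],s["contact_force"])
for n in ["scene","side"]:
    c=cams.capture(n);np.savez(f"pics/{n}1.npz",**c)
    u,v=(235,140);cv2.imwrite(f"pics/{n}1.png",cv2.resize(c["image"][v:v+150,u:u+200],None,fx=3,fy=3))
c=cams.capture("wrist");cv2.imwrite("pics/wrist1.png",c["image"])
a=[cv2.imread(f"pics/{n}1.png") for n in("scene","side")]
cv2.imwrite("pics/c1.png",cv2.resize(np.hstack(a),(800,300)))
E
```

```text
1.45 0.00042684261228422503
6.2083 [0.45743907 0.04445325 0.05178608] [-0.22148969  0.88510069 -0.13028198]
```

View pics/side1.png

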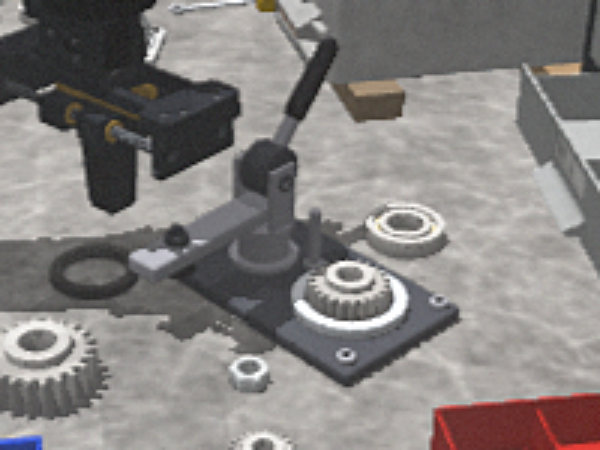

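View pics/scene1.png

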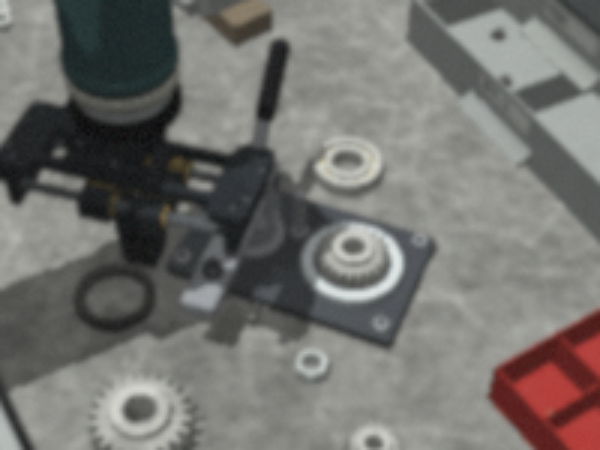

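The shut finger (side view, tip at (110,205)) stands clear on the open side of the strap. Now I sweep round the axis and watch the force.

```bash
python3 - <<'E'
from h import *
from cell import manip,cams
for q in np.r_[np.arange(1.5,.15,-.15),.1,.05]:
    p,a=finger(q,.0315);manip.move_linear(p,rate=.07,rot=rot(a))
    s=manip.state();f=s["contact_force"];t=np.array([np.cos(a),np.sin(a),0])
    print(round(q,2),round(s["clock"],2),f.round(1),"tang",round(-f@t,1))
    if np.linalg.norm(f)>10: break
for n in ["scene","side"]:
    c=cams.capture(n);np.savez(f"pics/{n}2.npz",**c)
    u,v=(235,140);cv2.imwrite(f"pics/{n}2.png",cv2.resize(c["image"][v:v+150,u:u+200],None,fx=3,fy=3))
E
```

```text
1.5 6.7 [ 0.9 -0.2 -0.1] tang -0.7
1.35 7.09 [-0.6  0.7 -1.1] tang 0.9
1.2 7.48 [-0.7  0.4 -0. ] tang 0.8
1.05 7.88 [-0.2  0.3 -0.7] tang 0.3
0.9 8.27 [ 0.5 -0.3  0.1] tang -0.6
0.75 8.66 [ 0.3  0.4 -0.5] tang -0.3
0.6 9.05 [-0.5 -0.   0.7] tang 0.5
0.45 9.44 [-1.   0.   0.4] tang 1.0
0.3 9.83 [-0.8  0.5 -0.7] tang 0.6
0.15 10.22 [ 0.1  0.5 -0.5] tang -0.3
0.1 10.47 [-0.  -0.1 -0. ] tang 0.1
0.05 10.72 [ 0.5 -0.8  0.2] tang 0.0
```

View pics/side2.png

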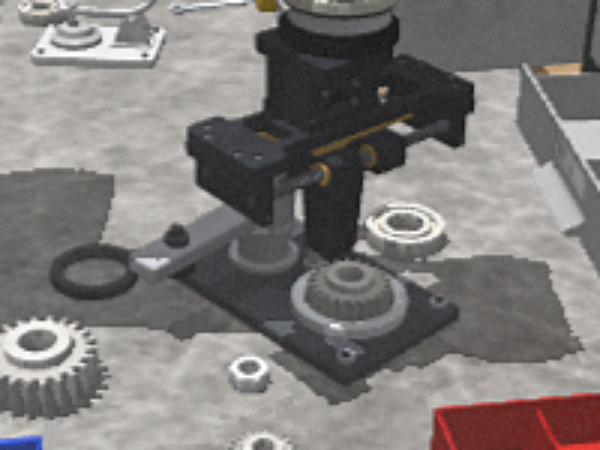

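View pics/scene2.png

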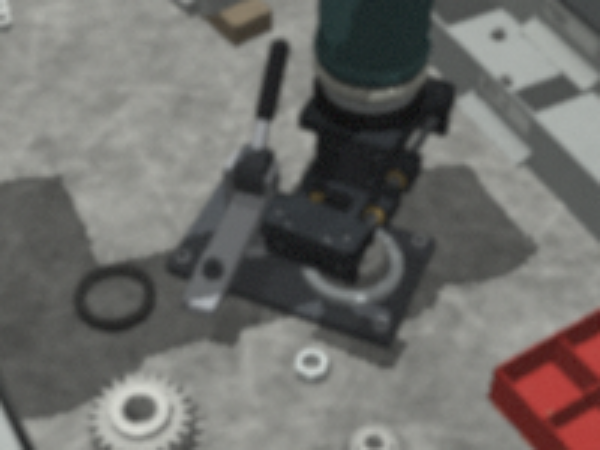

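```bash
python3 - <<'E'
from h import *
from cell import manip,cams
s=manip.state();print(s)
for q in(1.5,.8,.05): print(finger(q,.0315))
print(R.from_rotvec(s["tcp_rot"]).as_matrix().round(2))
c=load("side2");K=c["intrinsics"]
def proj(c,P): 
    q=R.from_rotvec(c["orientation"]).as_matrix().T@(np.array(P)-c["position"]);h=c["intrinsics"]@q;return (h[:2]/h[2]-[235,140])*3
print(proj(c,s["tool_pos"]), proj(c,np.r_[AX,.059]))
c=load("side1");print(proj(c,[.4574,.0445,.0518]))
E
```

```text
{'clock': 10.825, 'joint_pos': array([-8.81706059e-02,  2.70431035e-01,  1.90626866e+00, -4.39583288e-05,
        9.65398279e-01, -6.52420434e-01]), 'joint_velocities': array([ 0.00164396, -0.00055681,  0.00086403,  0.0011396 , -0.00071439,
       -0.00665174]), 'tau': array([ 2.30868172e-02, -4.54634285e+01, -3.07367706e+01,  4.46109788e-02,
        4.94233682e-02,  1.15124253e-02]), 'tool_pos': array([ 0.60106019, -0.02814995,  0.0509134 ]), 'tcp_rot': array([ 0.78419139,  1.42510783, -0.78457661]), 'contact_force': array([-0.59222883, -0.79482326, -0.18552725]), 'moment': array([-0.02561921, -0.08081959, -0.02601858]), 'gripper_width': 0.00035141555604822043}
(array([0.46670991, 0.03582145, 0.051     ]), np.float64(-0.8838987740460018))
(array([ 0.51947465, -0.02046633,  0.051     ]), np.float64(-0.18389877404600163))
(array([ 0.60153218, -0.02809434,  0.051     ]), np.float64(0.5661012259539984))
[[-0.    0.84  0.53]
 [ 0.    0.53 -0.84]
 [-1.   -0.   -0.  ]]
[326.66650565 287.45546664] [263.11652901 200.61094496]
[112.67779968 241.72795307]
```

The strap did not move. The rendered fingertip at (330,250) is above where the TCP projects, (327,287). I'll measure the tip from depth.

```bash
python3 - <<'E'
from h import *
for n in("side1","side2","scene1","scene2"):
    c=load(n);W=cloud(c);dark=c["image"].max(2)<60
    tc=np.array([.457,.0445]) if n[-1]=="1" else np.array([.601,-.028])
    r=np.hypot(W[...,0]-tc[0],W[...,1]-tc[1])
    m=dark&(r<.06)&(W[...,2]>.045)&(W[...,2]<.14)
    v,u=np.nonzero(m);p=W[m]
    if len(p)==0: print(n,0);continue
    print(n,len(p),"zmin pts")
    for z0 in np.arange(.05,.14,.01):
        k=(p[:,2]>=z0)&(p[:,2]<z0+.01)
        if k.any():print(round(z0,2),k.sum(),p[k].min(0).round(3),p[k].max(0).round(3))
E
```

```text
side1 354 zmin pts
0.06 9 [0.494 0.011 0.067] [0.509 0.018 0.069]
0.07 18 [0.494 0.012 0.07 ] [0.507 0.023 0.079]
0.08 28 [0.445 0.029 0.083] [0.473 0.048 0.09 ]
0.09 59 [0.443 0.028 0.09 ] [0.473 0.047 0.1  ]
0.1 67 [0.442 0.026 0.1  ] [0.474 0.048 0.11 ]
0.11 64 [0.441 0.026 0.11 ] [0.474 0.049 0.12 ]
0.12 71 [0.441 0.024 0.12 ] [0.474 0.051 0.13 ]
0.13 33 [0.44  0.025 0.13 ] [0.474 0.05  0.139]
side2 380 zmin pts
0.08 44 [ 0.586 -0.043  0.081] [ 0.618 -0.027  0.09 ]
0.09 73 [ 0.584 -0.044  0.09 ] [ 0.618 -0.025  0.1  ]
0.1 77 [ 0.585 -0.045  0.1  ] [ 0.619 -0.029  0.11 ]
0.11 73 [ 0.585 -0.045  0.11 ] [ 0.62  -0.027  0.12 ]
0.12 89 [ 0.583 -0.047  0.12 ] [ 0.621 -0.025  0.13 ]
0.13 24 [ 0.584 -0.046  0.13 ] [ 0.62  -0.027  0.137]
scene1 205 zmin pts
0.06 1 [0.496 0.01  0.069] [0.496 0.01  0.069]
0.07 27 [0.493 0.007 0.07 ] [0.504 0.02  0.079]
0.08 20 [0.441 0.017 0.08 ] [0.497 0.045 0.09 ]
0.09 40 [0.44  0.026 0.09 ] [0.474 0.047 0.099]
0.1 47 [0.44  0.025 0.1  ] [0.473 0.047 0.11 ]
0.11 40 [0.441 0.024 0.11 ] [0.47  0.045 0.12 ]
0.12 18 [0.44  0.023 0.12 ] [0.461 0.047 0.128]
0.13 12 [0.439 0.043 0.13 ] [0.454 0.051 0.139]
scene2 20 zmin pts
0.08 3 [ 0.594 -0.045  0.085] [ 0.61  -0.033  0.089]
0.09 12 [ 0.594 -0.046  0.091] [ 0.617 -0.031  0.1  ]
0.1 5 [ 0.598 -0.043  0.1  ] [ 0.614 -0.03   0.104]
```

```bash
python3 - <<'E'
from h import *
c=load("side2");W=cloud(c)
# finger column pixel u = 235+330/3=345, v=140+250/3=223
for v in range(195,240,3): print(v,[ (W[v,u].round(3).tolist(),c["image"][v,u].tolist()) for u in (345,)])
E
```

```text
195 [([0.593, -0.069, 0.168], [52, 47, 44])]
198 [([0.592, -0.073, 0.163], [48, 51, 54])]
201 [([0.593, -0.071, 0.156], [54, 49, 47])]
204 [([0.592, -0.073, 0.151], [49, 45, 43])]
207 [([0.598, -0.044, 0.128], [41, 42, 38])]
210 [([0.599, -0.042, 0.12], [48, 44, 44])]
213 [([0.599, -0.041, 0.113], [41, 44, 41])]
216 [([0.599, -0.041, 0.106], [41, 41, 46])]
219 [([0.599, -0.043, 0.1], [38, 43, 40])]
222 [([0.6, -0.04, 0.092], [41, 43, 38])]
225 [([0.601, -0.037, 0.083], [44, 43, 38])]
228 [([0.611, 0.016, 0.041], [121, 124, 127])]
231 [([0.609, 0.006, 0.04], [139, 143, 147])]
234 [([0.608, -0.001, 0.037], [82, 83, 87])]
237 [([0.608, -0.007, 0.033], [125, 124, 126])]
```

The depth clouds from both cameras put the real tip at z≈0.081 when the TCP reports 0.051, so the tool sits about 30 mm higher than reported. xy agrees. The sweep therefore passed over the strap. I'll go back over the same path higher up and check the offset with the wrist camera and cloud before lowering.

```bash
cat >> h.py <<'E'
def tipz(c,xy,rad=.03):
    W=cloud(c);m=(c["image"].max(2)<62)&(np.hypot(W[...,0]-xy[0],W[...,1]-xy[1])<rad)&(W[...,2]>.02)
    z=np.sort(W[m][:,2]);return z[:12].round(4),m.sum(), W[m][W[m][:,2]<z[3]+.02].mean(0).round(4)
E
python3 - <<'E'
from h import *
from cell import manip,cams
s=manip.state();p=s["tool_pos"];manip.move_linear([p[0],p[1],.09],rate=.15)
for q in (.75,1.45):
    p,a=finger(q,.05,z=.09);manip.move_linear(p,rate=.2,rot=rot(a))
s=manip.state();w=cams.capture("wrist");cv2.imwrite("pics/wrist3.png",w["image"])
T=np.eye(4);T[:3,:3]=R.from_rotvec(s["tcp_rot"]).as_matrix();T[:3,3]=s["tool_pos"];T=T@w["T_tool_cam"]
w["position"]=T[:3,3];w["orientation"]=R.from_matrix(T[:3,:3]).as_rotvec()
np.savez("pics/wrist3.npz",**{k:w[k] for k in("image","z_map","intrinsics","position","orientation")})
W=cloud(w)
h,b=np.histogram(W[...,2][np.isfinite(W[...,2])],bins=np.arange(-.1,.2,.005))
print([(round(x,3),int(n)) for x,n in zip(b,h) if n>1500])
c=cams.capture("side");print(s["clock"],s["tool_pos"],tipz(c,s["tool_pos"][:2]))
c=cams.capture("scene");print(tipz(c,s["tool_pos"][:2]))
E
```

```text
[(np.float64(-0.005), 103332), (np.float64(0.0), 12111), (np.float64(0.005), 4988), (np.float64(0.01), 16876), (np.float64(0.015), 3187), (np.float64(0.02), 3503), (np.float64(0.03), 2781), (np.float64(0.06), 3835), (np.float64(0.065), 1926), (np.float64(0.1), 2098), (np.float64(0.185), 3153), (np.float64(0.19), 4815), (np.float64(0.195), 9505)]
12.9333 [0.45727206 0.04432817 0.0901081 ] (array([0.1218, 0.1222, 0.1225, 0.1228, 0.1232, 0.1239, 0.124 , 0.1241,
       0.1242, 0.1243, 0.1244, 0.1249]), np.int64(1141), array([0.4574, 0.0363, 0.133 ]))
(array([0.121 , 0.1213, 0.1226, 0.1227, 0.1234, 0.1235, 0.1244, 0.1245,
       0.1258, 0.1265, 0.1267, 0.1267]), np.int64(738), array([0.4535, 0.0351, 0.1331]))
```

View pics/wrist3.png

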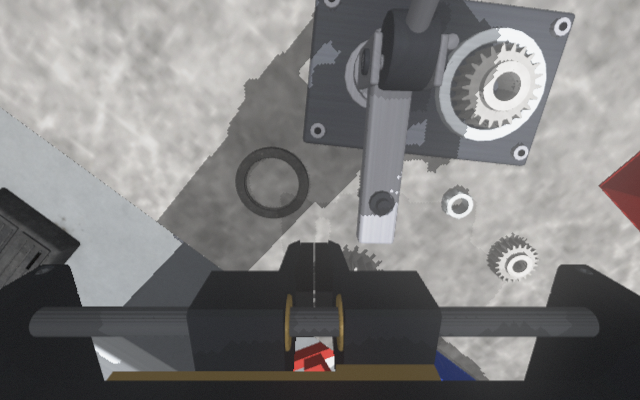

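The wrist cloud puts the bench at 0 and the strap at 0.066, so the kinematics are right. The real fingertips sit about 31 mm short of the reported TCP (tip 0.1215 against TCP 0.090, both cameras agreeing). From here on I apply that offset.

```bash
echo "TIP=.031" >> h.py; python3 - <<'E'
from h import *
from cell import manip,cams
Z=.051-TIP
p,a=finger(1.45,.05,z=.051-TIP);manip.move_linear(p,rate=.1,rot=rot(a))
s=manip.state();print(s["clock"],s["tool_pos"],s["contact_force"].round(1))
c=cams.capture("side");print(tipz(c,s["tool_pos"][:2])[0])
for q in (1.45,1.3):
    p,a=finger(q,.0315,z=Z);manip.move_linear(p,rate=.06,rot=rot(a))
    s=manip.state();f=s["contact_force"];t=np.array([np.cos(a),np.sin(a),0])
    print(round(q,2),round(s["clock"],2),f.round(1),"tang",round(-f@t,1))
    if np.linalg.norm(f)>10: break
for n in ["side"]:
    c=cams.capture(n);np.savez(f"pics/{n}4.npz",**c)
    u,v=(235,140);cv2.imwrite(f"pics/{n}4.png",cv2.resize(c["image"][v:v+150,u:u+200],None,fx=3,fy=3))
E
```

```text
13.9333 [0.45718097 0.04438746 0.02040403] [-0.4  0.6 -0.7]
[0.0489 0.0494 0.0502 0.0502 0.0505 0.0518 0.0522 0.0534 0.0534 0.0537
 0.0546 0.0547]
1.45 14.44 [-0.7 -0.6 -0.4] tang 0.1
1.3 14.88 [-0.4 -0.1 -0.4] tang 0.3
```

View pics/side4.png

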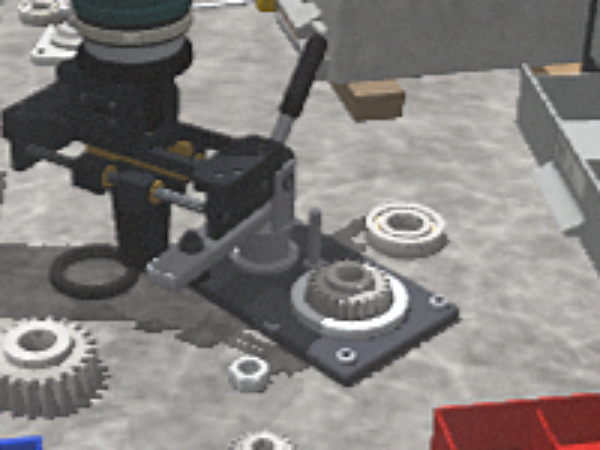

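The strap is moving now (its end has gone from (150,262) to (165,272)). I'll carry on to the stop.

```bash
python3 - <<'E'
from h import *
from cell import manip,cams
Z=.051-TIP
def go(q,rate):
    p,a=finger(q,.0315,z=Z);manip.move_linear(p,rate=rate,rot=rot(a))
    s=manip.state();f=s["contact_force"];t=np.array([np.cos(a),np.sin(a),0]);ft=-f@t
    print(round(q,2),round(s["clock"],2),f.round(1),"tang",round(ft,1));return ft
for q in np.arange(1.15,.14,-.15): 
    if go(q,.07)>8: break
for q in np.arange(.08,-.08,-.02):
    if go(q,.04)>6: break
for n in ["scene","side"]:
    c=cams.capture(n);np.savez(f"pics/{n}5.npz",**c)
    u,v=(235,140);cv2.imwrite(f"pics/{n}5.png",cv2.resize(c["image"][v:v+150,u:u+200],None,fx=3,fy=3))
E
```

```text
1.15 15.32 [-0.1  0.5 -0.1] tang 0.4
1.0 15.71 [-0.2  0.6  0.1] tang 0.4
0.85 16.1 [-0.2 -0.   0.1] tang 0.2
0.7 16.49 [ 0.3 -1.2 -0.6] tang -0.4
0.55 16.88 [-0.1  0.6 -0.3] tang 0.1
0.4 17.27 [ 0.6 -0.2  0. ] tang -0.6
0.25 17.67 [-0.4 -0.4  0.1] tang 0.6
0.08 18.29 [-0.6  0.7 -0.4] tang 0.2
0.06 18.54 [-0.5 -0.  -0.5] tang 0.5
0.04 18.79 [-0.8 -0.2  0. ] tang 0.8
0.02 19.04 [ 0.  -0.2  0.6] tang 0.1
-0.0 19.29 [-0.7 -0.5 -0.8] tang 0.8
-0.02 19.54 [-1.4 -1.5  0.7] tang 2.0
-0.04 19.79 [-7.3 -3.7  4.9] tang 8.1
```

View pics/side5.png

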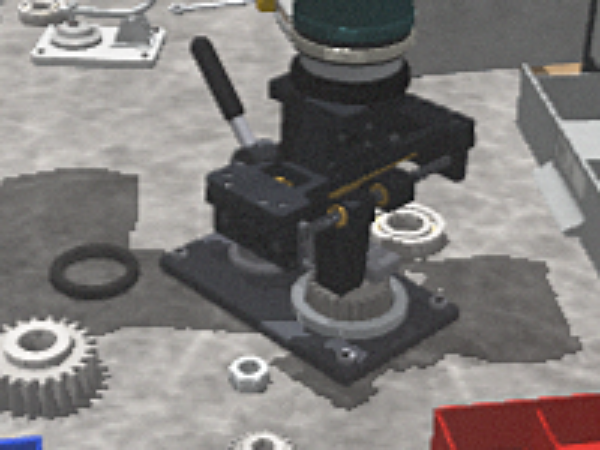

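View pics/scene5.png

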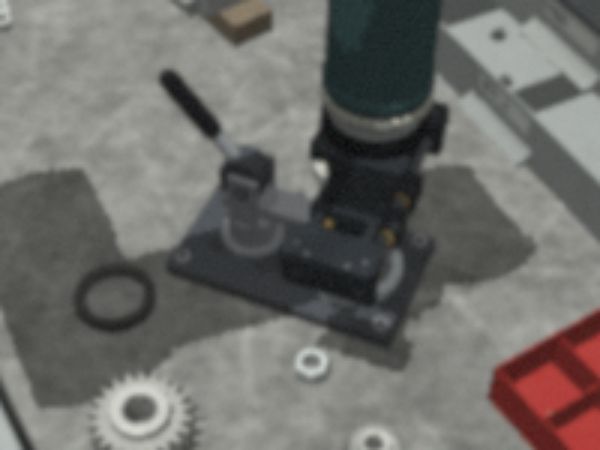

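Force rose to 8 N at about the expected closing angle. I'll back off, lift, move to a point above the lever and check the strap angle.

```bash
python3 - <<'E'
from h import *
from cell import manip,cams
p,a=finger(-.02,.055,z=.051-TIP);manip.move_linear(p,rate=.1,rot=rot(a))
p,a=finger(-.02,.055,z=.2);manip.move_linear(p,rate=.25,rot=rot(a))
manip.move_linear(np.r_[AX+.06*EY-.0*EX,.215],rate=.25,rot=rot(YAW))
s=manip.state();print(s["clock"],s["tool_pos"],s["contact_force"].round(1))
for n in ["scene","side"]:
    c=cams.capture(n);np.savez(f"pics/{n}6.npz",**c)
    u,v=(235,110);cv2.imwrite(f"pics/{n}6.png",cv2.resize(c["image"][v:v+180,u:u+200],None,fx=3,fy=3))
    W=cloud(c);d=-EY
    m=np.isfinite(W[...,2])&(abs(W[...,2]-.066)<.004)
    L=(W[...,:2]-AX)@d; m&=(L>.025)&(L<.13)&(abs((W[...,:2]-AX)@EX)<.04)
    q=W[m];x=(q[:,:2]-AX)@EX;l=(q[:,:2]-AX)@d
    for lo in np.arange(.03,.125,.015):
        k=(l>=lo)&(l<lo+.015)
        if k.sum()>3: print(n,round(lo,3),k.sum(),np.percentile(x[k],[3,97]).round(4))
    m=(c["image"].max(2)<60)&(W[...,2]>.1)&(W[...,2]<.19);l=(W[...,:2]-AX)@EY;x=(W[...,:2]-AX)@EX
    m&=(l>.01)&(l<.09)&(abs(x)<.04)
    print("lever",[(round(lo,2),W[...,2][m&(abs(l-lo)<.005)].max().round(3),x[m&(abs(l-lo)<.005)].mean().round(4)) for lo in (.03,.04,.05,.06,.07) if (m&(abs(l-lo)<.005)).any()])
    print(tipz(c,s["tool_pos"][:2])[0][:4])
E
```

```text
22.025 [0.53520728 0.1283429  0.21396471] [ 1.  -0.6  0.9]
scene 0.03 55 [-0.0166  0.0098]
scene 0.045 55 [-0.017   0.0094]
scene 0.06 55 [-0.0165  0.0082]
scene 0.075 43 [-0.0165  0.0083]
scene 0.09 36 [-0.0163  0.0083]
scene 0.105 63 [-0.0154  0.0106]
scene 0.12 29 [-0.015   0.0101]
lever [(0.03, np.float64(0.138), np.float64(-0.0088)), (0.04, np.float64(0.15), np.float64(-0.0088)), (0.05, np.float64(0.164), np.float64(-0.0092)), (0.06, np.float64(0.172), np.float64(-0.0092)), (0.07, np.float64(0.172), np.float64(-0.009))]
[0.1244 0.1254 0.1286 0.1323]
side 0.03 48 [-0.0149  0.0098]
side 0.045 51 [-0.0153  0.0091]
side 0.06 52 [-0.014   0.0099]
side 0.075 26 [-0.0151  0.0001]
side 0.09 50 [-0.0152  0.0098]
side 0.105 59 [-0.0138  0.0114]
side 0.12 31 [-0.0139  0.01  ]
lever [(0.03, np.float64(0.141), np.float64(-0.0054)), (0.04, np.float64(0.149), np.float64(-0.0066)), (0.05, np.float64(0.161), np.float64(-0.0066)), (0.06, np.float64(0.17), np.float64(-0.0071)), (0.07, np.float64(0.17), np.float64(-0.0087))]
[0.1199 0.1252 0.1265 0.1268]
```

View pics/side6.png

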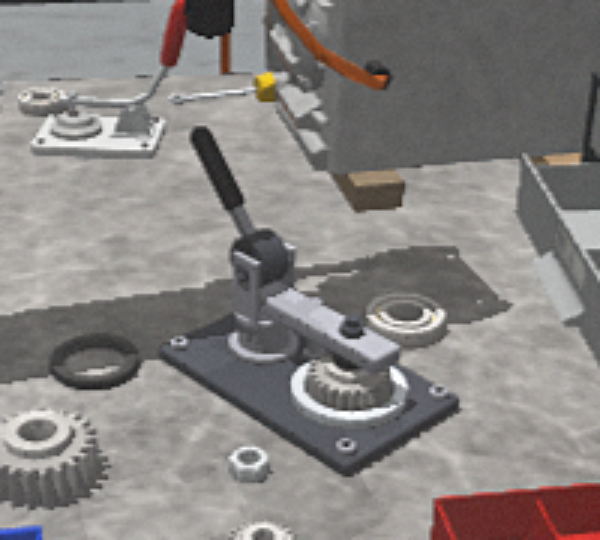

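View pics/scene6.png

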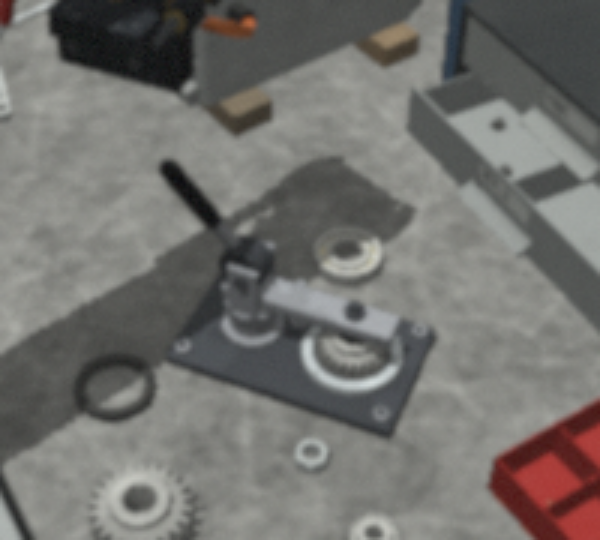

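The strap is within about 0.02 rad of fixture -y and lies over the gear ((350,330) side view) with the lever still up. The edges show my axis is about 3–4 mm too far along +x, so I correct for that and press the lever along its arc.

```bash
cat >> h.py <<'E'
A2=AX-.0035*EX
def lev(a,r=.085):
    e=.009*np.clip(a/.2,-1,1)
    s=r*np.cos(a)-.0085*np.sin(a); z=.084+r*np.sin(a)+.0085*np.cos(a)
    return np.r_[A2+(s-e)*EY,z-TIP]
E
python3 - <<'E'
from h import *
from cell import manip,cams
rt=rot(YAW)
p=lev(.9);p[2]+=.03;manip.move_linear(p,rate=.15,rot=rt)
f0=manip.state()["contact_force"].copy();print("f0",f0.round(1))
for a in np.r_[np.arange(.9,-.06,-.1),-.06,-.08,-.1,-.12,-.14]:
    manip.move_linear(lev(a),rate=.05,rot=rt)
    s=manip.state();f=s["contact_force"]-f0
    print(round(a,2),round(s["clock"],2),f.round(1),(s["tool_pos"]-lev(a)).round(4)[2])
    if f[2]>20: break
for n in ["scene","side"]:
    c=cams.capture(n);np.savez(f"pics/{n}7.npz",**c)
    u,v=(235,110);cv2.imwrite(f"pics/{n}7.png",cv2.resize(c["image"][v:v+180,u:u+200],None,fx=3,fy=3))
E
```

```text
f0 [0.2 0.3 0.1]
0.9 23.46 [ 0.2 -0.4  0.2] -0.0001
0.8 23.77 [ 0.6 -1.3 -0.1] 0.0003
0.7 24.09 [ 0.4  0.2 -0.2] -0.0003
0.6 24.41 [-0.2  0.2 -0. ] -0.0005
0.5 24.73 [ 0.  -0.4 -0.4] -0.0005
0.4 25.04 [-0.4  0.2 -0.6] -0.0005
0.3 25.36 [-0.1 -1.3  0.5] -0.0005
0.2 25.68 [ 0.6 -0.7  0.8] -0.0006
0.1 26.03 [-0.9 -0.8  0.4] -0.0005
0.0 26.39 [ 0.1 -1.3  1.3] -0.0006
-0.06 26.66 [ 0.2 -0.8 -0.1] -0.0004
-0.08 26.91 [ 0.  -1.   0.4] 0.0
-0.1 27.16 [ 1.2 -3.4  5.6] 0.0006
-0.12 27.41 [-1.  -4.5 11.6] 0.0019
-0.14 27.66 [-1.  -6.8 17.2] 0.0033
```

View pics/side7.png

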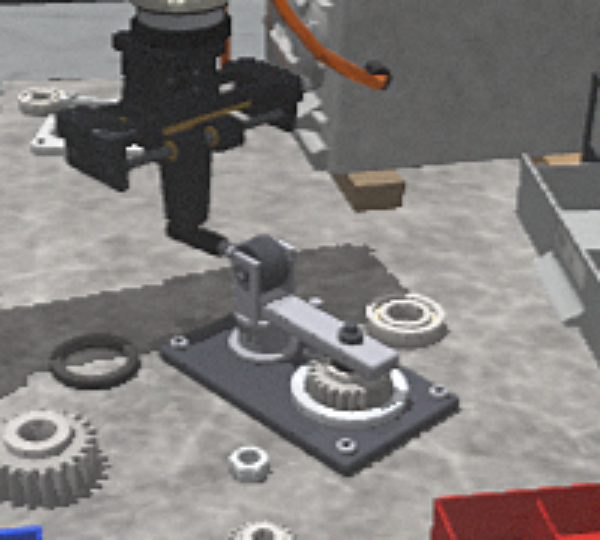

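The lever now lies flat under the finger ((205,240)), with a stiff end at 17 N. I'll press slightly harder, dwell, lift off vertically and measure.

```bash
python3 - <<'E'
from h import *
from cell import manip,cams
rt=rot(YAW)
p=manip.state()["tool_pos"];q=lev(-.14);q[2]-=.003
manip.move_linear(q,rate=.03,rot=rt);manip.dwell(.5)
s=manip.state();print(s["contact_force"].round(1),s["tool_pos"])
q[2]+=.13;manip.move_linear(q,rate=.2,rot=rt)
manip.move_linear(q+np.r_[.1*EY-.05*EX,0.03],rate=.25,rot=rt)
s=manip.state();print(s["clock"],s["contact_force"].round(1))
for n in ["scene","side"]:
    c=cams.capture(n);np.savez(f"pics/{n}8.npz",**c)
    u,v=(235,110);cv2.imwrite(f"pics/{n}8.png",cv2.resize(c["image"][v:v+180,u:u+200],None,fx=3,fy=3))
    W=cloud(c);l=(W[...,:2]-A2)@EY;x=(W[...,:2]-A2)@EX
    m=np.isfinite(W[...,2])&(abs(x)<.012)
    top=[]
    for lo in np.arange(.055,.115,.01):
        k=m&(abs(l-lo)<.005)&(W[...,2]>.05)
        if k.any(): top.append((round(lo,3),np.percentile(W[...,2][k],90).round(4)))
    print(n,"lever top",top)
    k=m&(l<-.03)&(l>-.125)&(W[...,2]>.05)&(W[...,2]<.072)&(abs(l+.09)>.012)
    print("strap top z",np.median(W[...,2][k]).round(4))
    for lo in (-.11,-.08,-.05,-.035):
        k=(abs(l-lo)<.008)&(W[...,2]>.056)&(W[...,2]<.067)&(abs(x)<.03)
        print(lo,np.percentile(x[k],[3,97]).round(4),end=' ')
    print()
E
```

```text
[-3.  -4.5 27.6] [0.5191301  0.15316109 0.05237664]
29.925 [ 0.5 -0.5  0.3]
scene lever top [(np.float64(0.055), np.float64(0.0882)), (np.float64(0.065), np.float64(0.086)), (np.float64(0.075), np.float64(0.0855)), (np.float64(0.085), np.float64(0.0846)), (np.float64(0.095), np.float64(0.0845)), (np.float64(0.105), np.float64(0.0828))]
strap top z 0.0619
-0.11 [-0.018   0.0094] -0.08 [-0.0157  0.0098] -0.05 [-0.0153  0.0114] -0.035 [-0.0147  0.021 ] 
side lever top [(np.float64(0.055), np.float64(0.0868)), (np.float64(0.065), np.float64(0.0864)), (np.float64(0.075), np.float64(0.0853)), (np.float64(0.085), np.float64(0.0839)), (np.float64(0.095), np.float64(0.0833)), (np.float64(0.105), np.float64(0.0817))]
strap top z 0.061
-0.11 [-0.0157  0.01  ] -0.08 [-0.0155  0.0081] -0.05 [-0.0143  0.0118] -0.035 [-0.0136  0.0236]
```

View pics/side8.png

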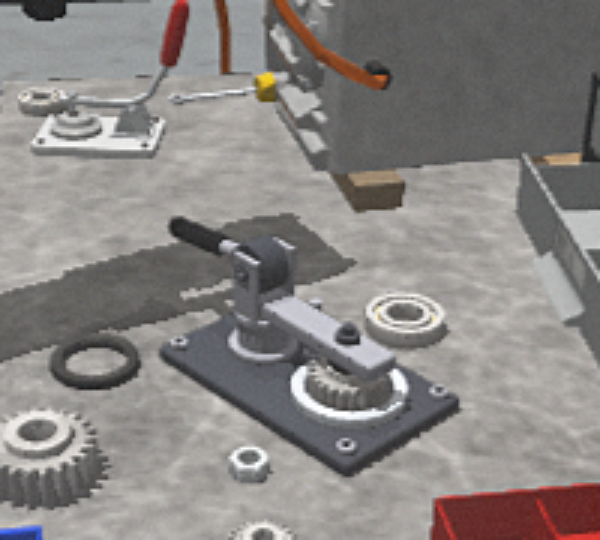

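View pics/scene8.png

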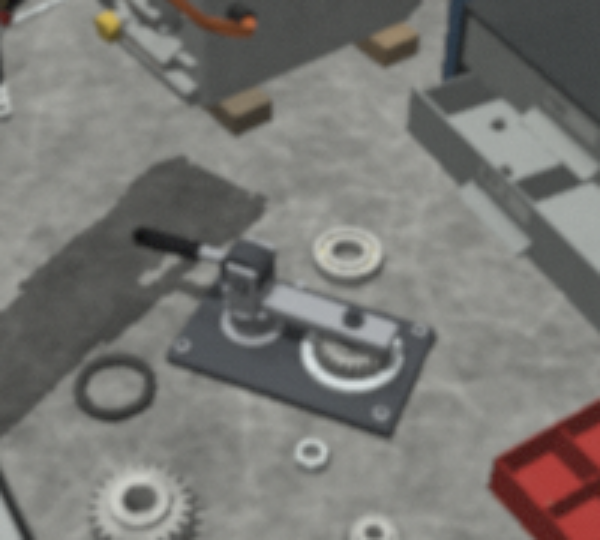

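Lever slope is about −0.10, its end is at the expected height, and the strap is down 5 mm. The strap edges may have shifted a little sideways, so I'll compare the angle before and after with a like-for-like fit.

```bash
python3 - <<'E'
from h import *
for n,zt in (("scene6",.0662),("side6",.0660),("scene8",.0617),("side8",.0612)):
    W=cloud(load(n));l=-(W[...,:2]-A2)@EY;x=(W[...,:2]-A2)@EX
    m=(abs(W[...,2]-zt)<.0018)&(abs(x)<.03)&(l>.03)&(l<.13)
    L,X=l[m],x[m];c=[];
    for lo in np.arange(.035,.12,.01):
        k=abs(L-lo)<.005
        if abs(lo-.09)<.014 or k.sum()<8: continue
        a,b=np.percentile(X[k],[4,96]);c.append((lo,a,b))
    c=np.array(c);
    print(n,m.sum(),"slopes lo/hi",[np.polyfit(c[:,0],c[:,i],1)[0].round(3) for i in(1,2)],"mid at nose",(c[-1,1:].mean()).round(4),"widths",(c[:,2]-c[:,1]).round(3))
E
python3 - <<'E'
import cv2,numpy as np
a=cv2.imread("pics/side6.png")[230:430,200:480];b=cv2.imread("pics/side8.png")[230:430,200:480]
cv2.imwrite("pics/cmp.png",cv2.resize(np.hstack([a,b]),(800,286)))
E
```

```text
scene6 269 slopes lo/hi [np.float64(0.014), np.float64(0.02)] mid at nose 0.0008 widths [0.024 0.026 0.025 0.023 0.024 0.024 0.026]
side6 263 slopes lo/hi [np.float64(0.003), np.float64(0.007)] mid at nose 0.0011 widths [0.024 0.022 0.022 0.023 0.021 0.025 0.023]
scene8 270 slopes lo/hi [np.float64(-0.045), np.float64(-0.1)] mid at nose -0.0042 widths [0.034 0.025 0.023 0.025 0.024 0.025 0.025]
side8 270 slopes lo/hi [np.float64(-0.032), np.float64(-0.109)] mid at nose -0.0025 widths [0.034 0.024 0.024 0.023 0.021 0.023 0.024]
```

View pics/cmp.png

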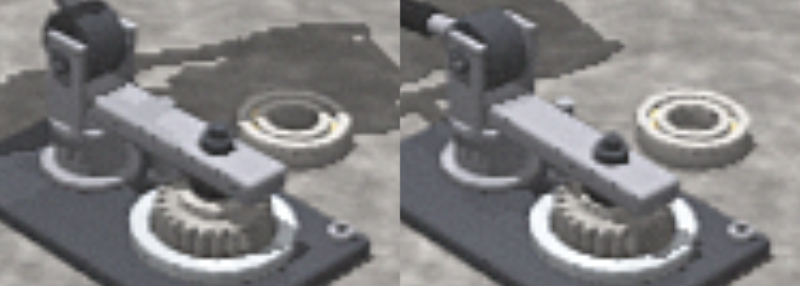

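The fits show the press let the strap drift back about 0.045 rad, and the stop pin is now visible behind it. That is inside 0.07 but thin, so I'll nudge the nose back to the stop with the lever still down.

```bash
python3 - <<'E'
from h import *
from cell import manip,cams
p,a=finger(0,.06,z=.2);manip.move_linear(p,rate=.25,rot=rot(a))
Z=.0478-TIP
p,a=finger(0.02,.06,z=Z);manip.move_linear(p,rate=.15,rot=rot(a))
f0=manip.state()["contact_force"].copy();print(f0.round(1))
for q in (.06,.04,.02,0,-.01,-.02,-.03,-.04,-.05,-.06,-.07):
    p,a=finger(q,.0315,z=Z);manip.move_linear(p,rate=.04,rot=rot(a))
    s=manip.state();f=s["contact_force"]-f0;t=np.array([np.cos(a),np.sin(a),0]);ft=-f@t
    print(q,round(s["clock"],2),f.round(1),round(ft,1),(s["tool_pos"]-p).round(4))
    if ft>16: break
manip.dwell(.3)
p,a=finger(0,.06,z=Z);manip.move_linear(p,rate=.08,rot=rot(a))
p,a=finger(0,.06,z=.2);manip.move_linear(p,rate=.25,rot=rot(a))
manip.move_linear(np.r_[A2+.2*EY-.06*EX,.22],rate=.25,rot=rot(YAW))
print(manip.state()["clock"])
for n,zt in (("scene",.0617),("side",.0612)):
    c=cams.capture(n);np.savez(f"pics/{n}9.npz",**c)
    u,v=(235,110);cv2.imwrite(f"pics/{n}9.png",cv2.resize(c["image"][v:v+180,u:u+200],None,fx=3,fy=3))
    W=cloud(c);l=-(W[...,:2]-A2)@EY;x=(W[...,:2]-A2)@EX
    m=(abs(W[...,2]-zt)<.0018)&(abs(x)<.022)&(l>.03)&(l<.13)
    L,X=l[m],x[m];k=[]
    for lo in np.arange(.045,.12,.01):
        b=abs(L-lo)<.005
        if abs(lo-.09)<.014 or b.sum()<8: continue
        k.append((lo,*np.percentile(X[b],[4,96])))
    k=np.array(k);print(n,"slopes",[np.polyfit(k[:,0],k[:,i],1)[0].round(3) for i in(1,2)],"nose mid",k[-1,1:].mean().round(4),"z",np.median(W[...,2][m]).round(4))
    print("lever",[(lo,np.percentile(W[...,2][(abs(-l-lo)<.005)&(abs(x)<.012)&(W[...,2]>.05)],90).round(4)) for lo in(.06,.08,.1)])
E
```

```text
[ 0.1 -0.1  0.5]
0.06 33.51 [-0.1 -0.5 -0.3] 0.3 [-0.0002  0.0001 -0.0002]
0.04 33.76 [ 0.4 -0.3 -0.4] -0.2 [-0.0001 -0.0001 -0.    ]
0.02 34.01 [-0.4 -0.4 -1.4] 0.6 [-0.0001 -0.0001 -0.0001]
0 34.26 [-3.4 -2.4  1.9] 4.2 [-0.0009 -0.0004 -0.0002]
-0.01 34.51 [-4.6 -3.2  2.4] 5.6 [-0.0008 -0.0003 -0.0002]
-0.02 34.76 [-4.7 -2.5  1.5] 5.3 [-0.0006 -0.0002 -0.0002]
-0.03 35.01 [-4.9 -3.3  3.2] 5.9 [-0.0011 -0.0004 -0.0002]
-0.04 35.26 [-8.6 -5.4  5.7] 10.1 [-0.002  -0.0009 -0.0002]
-0.05 35.51 [-10.5  -7.7   7.4] 13.0 [-0.003  -0.0014 -0.0003]
-0.06 35.76 [-13.9  -9.7   9. ] 16.9 [-0.004  -0.002  -0.0003]
38.9167
scene slopes [np.float64(0.005), np.float64(-0.022)] nose mid 0.001 z 0.0616
lever [(0.06, np.float64(0.0872)), (0.08, np.float64(0.0861)), (0.1, np.float64(0.0834))]
side slopes [np.float64(0.009), np.float64(0.012)] nose mid 0.0014 z 0.0609
lever [(0.06, np.float64(0.086)), (0.08, np.float64(0.0847)), (0.1, np.float64(0.0827))]
```

View pics/side9.png

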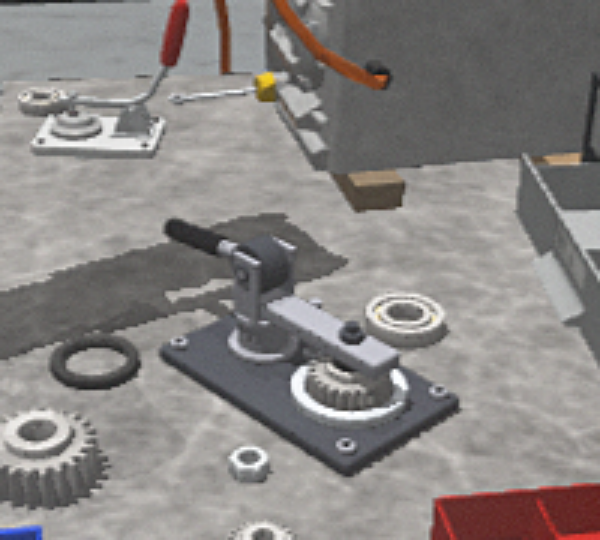

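The nose midline is back at its closed value and the lever is still at its end. The gear, nut, seal ring and bearing look unmoved, so I'm handing in.

```bash
python3 - <<'E'
from cell import manip,order
manip.dwell(.2);s=manip.state();print(s["clock"],s["contact_force"].round(1));order.close_job()
E
```

```text
39.2167 [-0.6 -0.4 -0.4]
the job is handed in; nothing more can be done
```

The strap is closed against its stop pin over the gear and the cam lever is pushed fully down. I handed the job in at 39.2 s with the arm clear.

**Disagreements on the way**
- **Tool length:** the real fingertips sat about 31 mm short of the reported tool point. My first sweep therefore passed over the strap without touching it. I measured the offset from the camera depth, corrected for it and repeated the sweep.
- **Strap drift:** pressing the lever let the strap drift about 0.045 rad off its stop. I pushed the nose back against the stop with 17 N while the lever stayed down.

**Last checks**
- **Strap:** within about 0.02 rad of its stop, with its top at 61 mm, which is 5 mm lower than before.
- **Lever:** about 0.1 rad below level, which is its end.
- **Surroundings:** in the last side picture the gear sits in its nest and the nut, seal ring and bearing look unmoved.
- **Contact:** the tool read no force beyond sensor noise.
- **Not measured:** I inferred the pad force on the gear from the strap's drop, and did not measure gear or loose-part displacement in millimetres.

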